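# Zero the peak pointer and run the sled under the crosshead

## Task

Make the bench load tester ready for the next pull. First turn the black wing knob on the dial anticlockwise until the red peak pointer is fully back at its zero stop; then take the sled by its blue handle and slide it along the guideway, under the yellow crosshead, until its nose rests against the red end stop. Leave the pointer at zero and the other things on the bench where they are.

Things in the scene. Friction and masses are not known exactly. Their poses are not given: they have to be found in the camera images.
- tester: green bench load tester, fixed, 170 mm (its x) by 485 mm (its y, from -260 to +225 mm). Origin on the bench under the middle of the guideway, z up. Along +y: open guideway, bridge with yellow crosshead, red end stop, gauge pod. Guideway floor 20 mm above the bench; two steel rails 66 mm apart, their tops 36 mm above the bench, from y = -255 to +60 mm
- crosshead (a point): middle of the underside of the yellow crosshead that spans the guideway, 88 mm above the bench; tester axes. The crosshead is 142 mm (x) by 60 mm (y), its highest part 123 mm above the bench; its legs leave 98 mm between them
- dial_centre (a point): centre of the white face-up dial, 65 mm above the bench, radius 67 mm, with a steel rim 67 mm above the bench; it lies on a dark gauge pod 150 mm (x) by 140 mm (y); tester axes
- peak_knob (a joint): angle of the red peak pointer and its wing knob, rad: 0 at the zero stop (green mark and small brass pin), growing clockwise seen from above, up to 4.71; it turns stiffly and stays where it is left
- knob_grip (a point): point on the vertical axis of the black wing knob, 28 mm above the dial. The wing is an upright bar 60 mm long, 14 mm thick, from 8 to 42 mm above the dial; the point turns with it: x along the wing towards the tip of the red pointer, z up. The pointer reaches 55 mm from the axis, 5 mm above the dial; the pin is 7 mm high, 50 mm from the axis
- sled: loose aluminium sled, 60 mm (x) by 170 mm (y) by 10 mm thick, 0.55 kg, in the guideway with 3 mm play on each side; origin at the centre of its underside, z up, y towards its nose. A red bracket 49 mm high is clamped near the nose, a blue handle stands near the tail
- sled_grip (a point): point inside the sled's blue handle, 55 mm above the sled's underside and 58 mm behind its origin. The handle is an upright tab 16 mm thick (sled x), 40 mm long (sled y), its top 70 mm above the sled's underside
- sled_nose (a point): middle of the sled's nose, on its top edge; sled axes
- stop_face (a point): middle of the face of the red end stop that the nose must touch, same height as sled_nose; tester axes, y pointing into the stop
- spanner: bystander: steel spanner, 170 mm long, lying on the bench near the tester
- tin: bystander: small open steel bowl, 76 mm across, 45 mm high, near the tester
- offcut: bystander: wooden offcut, 50 x 120 x 30 mm, near the tester
- spray: bystander: can, 64 mm across, 170 mm high
- coolant: bystander: green bottle, 70 mm across, 170 mm high
- hammer: bystander: hammer, 260 mm long, lying on the bench
- mug: bystander: blue mug, 80 mm across, 90 mm high
There are look-alikes about, which are no part of the job. What is shaped like the sled but turquoise is not meant.

How it is judged:
On the way, in this order (a step that is already met when the one before it is completed fails the run):
1. the peak pointer is back at its zero stop (within 0.06 rad) (value of joint peak_knob below 0.06 rad), for 0.2 s.
2. the sled's nose has reached the end stop (gap under 4 mm) (y of sled_nose in the frame of stop_face above -0.004 m), for 0.2 s.
At the end, for the whole second after the job is handed in: The peak pointer is within 0.06 rad of its zero stop; the sled lies flat in the guideway (tilt under 0.05 rad), at rest, its nose within 4 mm of the end stop (value of joint peak_knob below 0.06 rad and y of sled_nose in the frame of stop_face between -0.004 and 0.004 m and distance between sled_nose and stop_face below 0.008 m and angle between sled's own z axis and vertical below 0.05 rad and linear speed of sled below 0.01 m/s); the robot touches nothing.
It fails at once if a bystander is moved by more than 30 mm (distance of any of spanner, tin, offcut, spray, coolant, hammer, mug from where it was at the start of the episode above 0.03 m).
It also fails if it takes over 67 s, if anything falls off the work surface, if the arm or the gripper's body presses on something with over 40 N, if the wrist force passes 120 N, or if a joint passes its speed limit or range.

## Robot

A 6-joint arm with a two-finger parallel gripper is mounted at the origin on the work surface. World frame = base frame: x ahead of the robot, y to its left, z up, the work surface at z = 0. Lengths are in m, angles in rad, forces in N, time in s.
With the tool pointing down it reaches from about 0.3 to 0.75 m from the base axis. Payload 8.5 kg.
Tool frame: the origin (TCP) lies on the centre line of the jaws, within the pads' length; the fingertips stand 22 mm ahead of it and the grasp point (between the pads) lies 3 mm ahead of it; z points along the fingers, y is the line along which they close (so a half turn about z gives the same grasp; the last joint's range is limited). The gripper opens to 85 mm and grips with 20 to 120 N. Pads are 22 mm wide; open, the fingers measure 114 mm over their backs; the gripper's body (76 mm by 85 mm) begins 54 mm behind the grasp point. The pads swing forward as they close: fully open they stand 13 mm farther back than shut.
Start: joints at [0.943, 0.381, 1.297, -0, 1.464, -0.215], TCP at [0.221, 0.504, 0.253] pointing down, gripper open.
Joint ranges: [-3.11, 3.11], [-0.89, 2.33], [0.22, 2.48], [-1.42, 4.56], [0.17, 2.85], [-2.88, 2.88]. Speed limits (rad/s): [2.39, 2.39, 3.14, 3.14, 3.14, 3.14].

## Interface

Orientations are given as a rotation vector (axis times angle).
In Python, from rig import manip gives the robot as it stands.
- The arm moves only by the shell command python3 -m jog 'ROWS' [FORCE]. ROWS is JSON, a list of rows, each a list of 7 numbers: the shift along the world's x, y, z in cm, then the turn, a rotation vector about the world's x, y, z in degrees, then the opening, from -1 (shut) to 1 (fully open). In form: [[dx, dy, dz, rx, ry, rz, claw], ...]. A call has 1 to 20 rows; each row shifts and turns the commanded pose from where the row before left it; what a row does not reach is not made up. A row lasts 1/8 s, in which the tool goes at most 62.5 mm and 10.7 degrees, less where a joint would pass 70% of its speed; a pose out of reach is approached as far as the arm can. A call with a gripper value outside its range is refused whole. The fingers move at their own pace and stop on an object; FORCE is the grip in N (left out, the last holds). Time passes only in rows, so rows that do not move let the fingers close. It gives the time, the measured TCP pose, the force, the opening and the grip force at its end, in the units of the state.
- manip.get_obs(): the state, without advancing time (a new reading comes with each control period).
- manip.get_image(name): name is "scene" or "top" or "wrist"; returns (picture, depth): 420x560x3 uint8, red, green, blue; 420x560 float32, m along the optical axis (not along the pixel's ray), 0 where there is no reading.
- manip.camera_model(name): a dict with "fov_y" (degrees; the focal length in pixels is half the picture's height over the tangent of half this angle, whatever the lens; pixels are square), "cx", "cy" (the principal point, pixels), "world_from_camera" (4x4, takes a point from camera to world coordinates); the wrist camera has in their place "mount" (4x4, takes a point from camera to tool coordinates, whose origin is the TCP and whose axes are the flange's). Camera axes: x right, y down, z forward; pixel columns grow to the right and rows downward; lengths in m; the calibration is good to about 2 mm. A picture is of the moment at which its call begins: read the wrist's pose just before it. camera_model takes no time and is no camera call.
- manip.finish_job(): hands the job in; it is judged then, once.
The state is a dict: "time_s": time; "joint_positions": joint angles; "joint_velocities": joint speeds; "joint_torque": joint torques, N m; "tcp_pos": TCP position; "orientation": TCP orientation; "ft_force": force on the tool from outside, world axes, zero at the start; "ft_torque": the same for the moment, N m; "finger_gap": finger opening in m; "finger_force": force on a finger pad.
Only numpy, scipy, OpenCV 4.12 (cv2) and the standard library are available. Lean on these libraries where they do the work, as an engineer would, in place of code of your own. Each camera call takes 0.05 s, during which the arm holds its last target. There are 200 camera calls.

## Working session

There is one attempt and no reset: what is moved stays moved. The work goes in short steps, Python scripts to look and compute and a shell command to move; the robot and the scene stay as the last step left them, time stands still between calls to the robot, and variables do not carry over. Pictures are saved under pics/ and viewed, at most 10 in all, crops included, and the job is handed in when it is done.

```bash
mkdir -p pics; ls; cat > h.py <<'E'
import numpy as np, cv2
from rig import manip
from scipy.spatial.transform import Rotation as R
def grab(n):
    o=manip.get_obs(); im,d=manip.get_image(n); m=manip.camera_model(n)
    if 'mount' in m:
        T=np.eye(4);T[:3,:3]=R.from_rotvec(o['orientation']).as_matrix();T[:3,3]=o['tcp_pos'];W=T@np.array(m['mount'])
    else: W=np.array(m['world_from_camera'])
    f=im.shape[0]/2/np.tan(np.radians(m['fov_y'])/2)
    return im,d,(f,m['cx'],m['cy'],W)
def save(n,im): cv2.imwrite('pics/'+n+'.png',im[:,:,::-1])
def ray(c,uv,z):
    f,cx,cy,W=c; uv=np.atleast_2d(uv).astype(float)
    v=np.c_[(uv[:,0]-cx)/f,(uv[:,1]-cy)/f,np.ones(len(uv))]@W[:3,:3].T
    return W[:3,3]+v*((z-W[2,3])/v[:,2])[:,None]
def cloud(c,d):
    f,cx,cy,W=c; v,u=np.mgrid[:d.shape[0],:d.shape[1]]
    P=np.stack([(u-cx)/f*d,(v-cy)/f*d,d],-1)@W[:3,:3].T+W[:3,3]; P[d==0]=np.nan; return P
E
python3 - <<'E'
from h import *
o=manip.get_obs();print({k:np.round(v,3) for k,v in o.items()})
for n in('top','scene'):
    im,d,c=grab(n);save(n,im);np.savez('pics/'+n,im=im,d=d,W=c[3],k=c[:3]);print(n,np.round(c[3],2),c[:3],manip.camera_model(n).keys())
E
```

```text
pics
{'time_s': np.float64(0.0), 'joint_positions': array([ 0.943,  0.381,  1.298, -0.   ,  1.464, -0.215]), 'joint_velocities': array([ 0.001, -0.001,  0.   , -0.002, -0.001,  0.001]), 'joint_torque': array([ 0.0000e+00, -4.4847e+01, -2.3128e+01, -0.0000e+00,  5.0000e-03,
        0.0000e+00]), 'tcp_pos': array([0.22 , 0.504, 0.253]), 'orientation': array([-6.440e-01, -3.074e+00,  2.000e-03]), 'ft_force': array([ 0.081,  1.347, -0.854]), 'ft_torque': array([-0.039,  0.006,  0.028]), 'finger_force': np.float64(0.0), 'finger_gap': np.float64(0.086)}
top [[-0.01 -0.99  0.17  0.21]
 [-1.    0.   -0.01  0.03]
 [ 0.01 -0.17 -0.99  1.6 ]
 [ 0.    0.    0.    1.  ]] (np.float64(529.6892741126939), 277.9137527758104, 211.93664077378313) dict_keys(['fov_y', 'cx', 'cy', 'world_from_camera'])
scene [[ 0.4   0.48 -0.78  1.65]
 [ 0.92 -0.2   0.34 -0.52]
 [ 0.   -0.86 -0.52  0.88]
 [ 0.    0.    0.    1.  ]] (np.float64(451.38973348473075), 279.0146400182511, 211.2063957301805) dict_keys(['fov_y', 'cx', 'cy', 'world_from_camera'])
```

View pics/top.png

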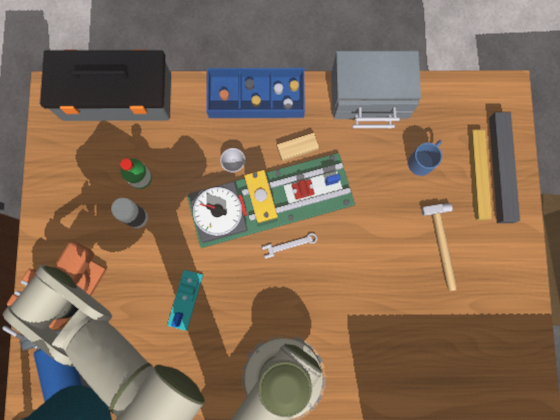

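View pics/scene.png

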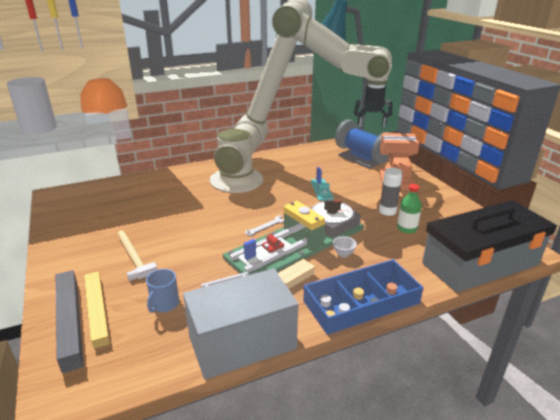

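```bash
python3 - <<'E'
from h import *
z=np.load('pics/top.npz');im=z['im'];d=z['d'];c=(*z['k'],z['W'])
P=cloud(c,d);hsv=cv2.cvtColor(im,cv2.COLOR_RGB2HSV)
roi=np.zeros(d.shape,bool);roi[130:255,180:365]=1
def blob(name,m,z):
    n,l,s,ce=cv2.connectedComponentsWithStats((m&roi).astype(np.uint8))
    for i in range(1,n):
        if s[i,4]>15:
            k=l==i;print(name,s[i],ce[i].round(1),'ray',ray(c,ce[i],z)[0].round(4),'medz',np.nanmedian(P[k],0).round(3))
H,S,V=[hsv[...,i].astype(int) for i in range(3)]
blob('white',(S<40)&(V>190),.065)
blob('blue',(H>105)&(H<130)&(S>120),.09)
blob('yellow',(H>20)&(H<32)&(S>170)&(V>150),.123)
blob('green',(H>60)&(H<90)&(S>90),.02)
blob('red',((H<6)|(H>174))&(S>150),.07)
cr=im[130:255,180:365];save('crop1',cv2.resize(cr,None,fx=4.3,fy=4.3,interpolation=cv2.INTER_CUBIC))
E
```

```text
white [225 149  15  13 145] [232.  154.9] ray [0.6527 0.1483 0.065 ] medz [0.666 0.152 0.019]
white [336 164   6   5  22] [338.6 165.8] ray [ 0.6178 -0.1699  0.065 ] medz [ 0.626 -0.174  0.035]
white [304 169  19   8  64] [313.3 172.8] ray [ 0.5966 -0.094   0.065 ] medz [ 0.604 -0.097  0.036]
white [310 175  32  22 346] [322.8 185.7] ray [ 0.5572 -0.1212  0.065 ] medz [ 0.563 -0.119  0.032]
white [270 177  26  10  98] [282.6 181.4] ray [ 0.5709 -0.0023  0.065 ] medz [ 0.578 -0.004  0.036]
white [284 184  15  19 147] [289.8 193.4] ray [ 0.5345 -0.0234  0.065 ] medz [ 0.542 -0.025  0.032]
white [ 194  188   47   48 1339] [217.6 212.5] ray [0.4783 0.1891 0.065 ] medz [0.472 0.186 0.066]
white [276 189  74  23 284] [311.9 200.3] ray [ 0.5134 -0.0883  0.065 ] medz [ 0.519 -0.091  0.037]
white [243 190   5   5  18] [244.9 191.6] ray [0.5406 0.1094 0.065 ] medz [0.547 0.111 0.037]
white [255 190  11  11  99] [260.3 195. ] ray [0.5301 0.064  0.065 ] medz [0.518 0.063 0.124]
white [249 215   6   5  21] [252.  216.9] ray [0.4646 0.0884 0.065 ] medz [0.468 0.089 0.037]
white [262 236  50  19 247] [287.4 245.1] ray [ 0.381  -0.0148  0.065 ] medz [ 0.387 -0.015  0.008]
blue [326 174  14  11 100] [332.6 179. ] ray [ 0.5714 -0.1481  0.09  ] medz [ 0.574 -0.149  0.088]
yellow [245 170  32  52 714] [260.5 195.8] ray [0.5157 0.0619 0.123 ] medz [0.513 0.063 0.116]
green [200 241  17   6  38] [207.1 243.6] ray [0.392  0.2241 0.02  ] medz [0.393 0.226 0.019]
red [292 180  22  19 242] [302.8 188.6] ray [ 0.5476 -0.0616  0.07  ] medz [ 0.55  -0.062  0.054]
red [239 195   7  21  60] [242.4 205. ] ray [0.4992 0.1163 0.07  ] medz [0.502 0.118 0.053]
```

View pics/crop1.png

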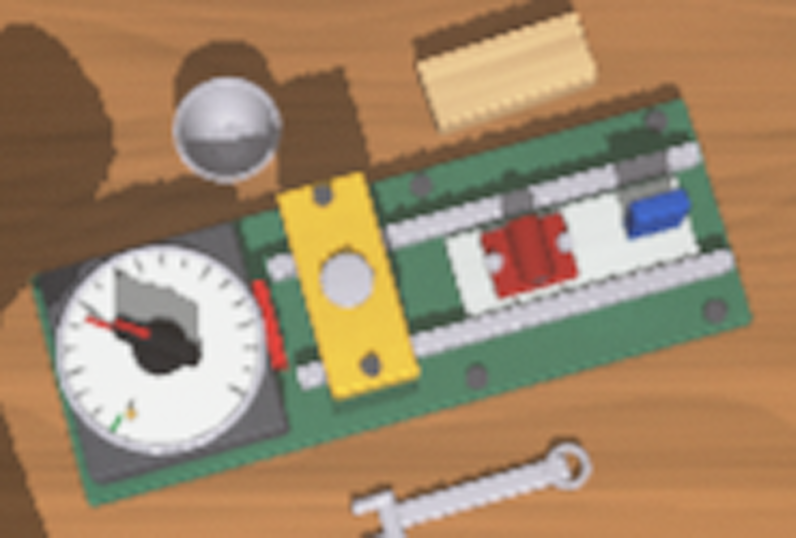

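```bash
python3 -m jog '[[2.5,-3.2,0,0,0,-9,1],[2.5,-3.2,0,0,0,-9,1],[2.5,-3.2,0,0,0,-9,1],[2.5,-3.2,0,0,0,-9,1],[2.5,-3.2,0,0,0,-9,1],[2.5,-3.2,0,0,0,-9,1],[2.5,-3.2,0,0,0,-9,1],[2.5,-3.2,0,0,0,-9,1],[2.5,-3.2,0,0,0,-9,1],[2.5,-3.2,0,0,0,-9,1],[0,0,0,0,0,0,1],[0,0,0,0,0,0,1]]'
python3 - <<'E'
from h import *
m=manip.camera_model('wrist');print(np.round(m['mount'],3))
im,d,c=grab('wrist');save('w1',im);np.savez('pics/w1',im=im,d=d,W=c[3],k=c[:3])
o=manip.get_obs();M=R.from_rotvec(o['orientation']).as_matrix();print(M.round(3),o['joint_positions'].round(2))
E
```

```text
time_s: 1.6
tcp_pos: [0.4702, 0.1841, 0.2531]
orientation: [-2.628, -1.72, 0.001]
ft_force: [-0.3, 0.4, -0.6]
finger_gap: 0.0855
finger_force: 0.0
[[ 0.    -0.956 -0.292  0.074]
 [ 1.    -0.     0.     0.   ]
 [-0.    -0.292  0.956 -0.122]
 [ 0.     0.     0.     1.   ]]
[[ 0.399  0.917 -0.001]
 [ 0.917 -0.399  0.   ]
 [-0.    -0.001 -1.   ]] [0.14 0.3  1.42 0.   1.42 0.55]
```

View pics/w1.png

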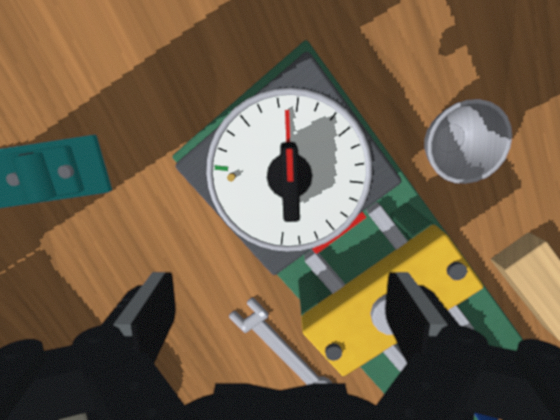

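```bash
python3 - <<'E'
from h import *
z=np.load('pics/w1.npz');im=z['im'];d=z['d'];c=(*z['k'],z['W'])
P=cloud(c,d);hsv=cv2.cvtColor(im,cv2.COLOR_RGB2HSV);H,S,V=[hsv[...,i].astype(int) for i in range(3)]
# dial by rim/white: points with z 60..70mm
m=(S<60)&(V>110)&(abs(P[...,2]-.066)<.006);m[:, :190]=0;m[:,390:]=0;m[270:]=0
n,l,s,_=cv2.connectedComponentsWithStats(m.astype(np.uint8));k=1+s[1:,4].argmax()
hull=cv2.convexHull(np.argwhere(l==k)[:,::-1].astype(np.int32))[:,0]
q=ray(c,hull,.067);print('dial circle',cv2.minEnclosingCircle((q[:,:2]*1000).astype(np.float32)))
print('white z',np.nanmedian(P[l==k][:,2]))
cands={'red':((H<6)|(H>174))&(S>150),'green':(H>50)&(H<85)&(S>100)}
def pts(m,box): 
    x0,y0,x1,y1=box;r=np.zeros_like(m);r[y0:y1,x0:x1]=1;return np.argwhere(m&r)[:,::-1]
pr=pts(cands['red'],(270,95,310,142));g=pts(cands['green'],(212,160,232,178))
print(len(pr),len(g));
a=ray(c,pr,.070);tip=a[pr[:,1]<=pr[:,1].min()+1].mean(0);print('pointer tip',tip)
ax=cv2.fitLine((a[:,:2]*1000).astype(np.float32),cv2.DIST_L2,0,.01,.01).ravel();print('ptr line deg',np.degrees(np.arctan2(ax[1],ax[0])),ax)
print('green',ray(c,g,.065).mean(0))
w=np.nonzero((P[...,2]>.1)&(P[...,2]<.112)&(np.hypot(P[...,0]-.475,P[...,1]-.187)<.06))
w=np.c_[w[1],w[0]];print('wing top',len(w));b=ray(c,w,.107)
r=cv2.minAreaRect((b[:,:2]*1000).astype(np.float32));print(r)
y=pts((H>20)&(H<32)&(S>170)&(V>120),(290,220,490,380));Y=P[y[:,1],y[:,0]];Y=Y[abs(Y[:,2]-.116)<.012];print('yellow z',np.nanmedian(Y[:,2]))
print(cv2.minAreaRect((Y[:,:2]*1000).astype(np.float32)))
# tester axis from crop: rails, sled in top view
z=np.load('pics/top.npz');im=z['im'];d=z['d'];c=(*z['k'],z['W']);P=cloud(c,d)
def px(u,v): return (180+u/4.3,130+v/4.3)
for n,u,v,h in [('railA far',700,155,.036),('railA near',272,270,.036),('railB far',728,262,.036),('railB near',305,380,.036),('noseL',447,238,.03),('noseR',463,312,.03),('stop t',258,285,.04),('stop b',280,368,.04),('handle',658,205,.09)]:
    u,v=px(u,v);print(n,ray(c,(u,v),h)[0].round(4),P[int(v),int(u)].round(3))
E
```

```text
dial circle ((480.8121643066406, 190.64532470703125), 72.23828125)
white z 0.06604744437136995
90 35
pointer tip [0.50122333 0.24017063 0.07      ]
ptr line deg 69.130974 [3.5623279e-01 9.3439722e-01 4.9710437e+02 2.2981181e+02]
green [0.42994092 0.21983224 0.065     ]
wing top 1392
((481.9049377441406, 191.9355926513672), (59.9824104309082, 13.887993812561035), 68.94004821777344)
yellow z 0.11576026152426261
((517.2172241210938, 63.41260528564453), (140.99661254882812, 60.82449722290039), 15.295981407165527)
railA far [ 0.6247 -0.1862  0.036 ] [ 0.624 -0.183  0.039]
railA near [0.543  0.1159 0.036 ] [0.545 0.117 0.037]
railB far [ 0.5473 -0.2038  0.036 ] [ 0.551 -0.204  0.031]
railB near [0.4649 0.0926 0.036 ] [0.465 0.095 0.04 ]
noseL [ 0.5667 -0.0069  0.03  ] [ 0.566 -0.004  0.037]
noseR [ 0.5136 -0.0177  0.03  ] [ 0.517 -0.016  0.019]
stop t [0.5315 0.1253 0.04  ] [0.529 0.124 0.056]
stop b [0.4728 0.1098 0.04  ] [0.476 0.111 0.031]
handle [ 0.5755 -0.1493  0.09  ] [ 0.577 -0.149  0.091]
```

```bash
python3 -m jog '[[1.2,0.8,-3,0,0,2.5,1],[0,0,-5,0,0,0,1],[0,0,-5,0,0,0,1],[0,0,-2.4,0,0,0,1],[0,0,0,0,0,0,0],[0,0,0,0,0,0,-1],[0,0,0,0,0,0,-1],[0,0,0,0,0,0,-1],[0,0,0,0,0,0,-1],[0,0,0,0,0,0,-1]]' 60
```

```text
time_s: 2.9
tcp_pos: [0.4822, 0.1922, 0.1004]
orientation: [-2.591, -1.776, -0.001]
ft_force: [-5.8, 1.6, 9.0]
finger_gap: 0.0132
finger_force: 59.4
```

```bash
python3 -m jog '[[0,0,0,0,0,8,-1],[0,0,0,0,0,8,-1],[0,0,0,0,0,8,-1],[0,0,0,0,0,8,-1],[0,0,0,0,0,8,-1],[0,0,0,0,0,8,-1],[0,0,0,0,0,8,-1],[0,0,0,0,0,8,-1],[0,0,0,0,0,8,-1],[0,0,0,0,0,8,-1],[0,0,0,0,0,2,-1],[0,0,0,0,0,2,-1],[0,0,0,0,0,0,-1]]'
python3 -c "
from h import *
o=manip.get_obs();print(o['ft_torque'],np.degrees(np.arctan2(*R.from_rotvec(o['orientation']).as_matrix()[[1,0],0])))"
```

```text
time_s: 4.53
tcp_pos: [0.4812, 0.1919, 0.1004]
orientation: [-0.741, -3.05, -0.001]
ft_force: [-9.0, -0.2, 13.2]
finger_gap: 0.013
finger_force: 68.5
[ 0.06906585  1.50066064 -1.43843162] 152.6778152747973
```

```bash
python3 -m jog '[[0,0,0,0,0,1.5,-1],[0,0,0,0,0,1.5,-1],[0,0,0,0,0,0,-1],[0,0,0,0,0,0,-1]]'
python3 -c "
from h import *
o=manip.get_obs();print(o['ft_torque'],np.degrees(np.arctan2(*R.from_rotvec(o['orientation']).as_matrix()[[1,0],0])))"
```

```text
time_s: 5.03
tcp_pos: [0.4821, 0.1915, 0.1005]
orientation: [-0.661, -3.071, 0.0]
ft_force: [-5.6, -3.1, 11.0]
finger_gap: 0.0134
finger_force: 96.4
[-0.47491097  0.8493716  -0.99883592] 155.7228137914855
```

```bash
python3 -m jog '[[0,0,0,0,0,-2,-1],[0,0,0,0,0,0,1],[0,0,0,0,0,0,1],[0,0,0,0,0,0,1],[0,0,0,0,0,0,1],[0,0,5,0,0,0,1],[0,0,5,0,0,0,1],[0,0,5,0,0,0,1],[0,0,0,0,0,0,1]]'
python3 - <<'E'
from h import *
im,d,c=grab('wrist');P=cloud(c,d);hsv=cv2.cvtColor(im,cv2.COLOR_RGB2HSV);H,S,V=[hsv[...,i].astype(int) for i in range(3)]
C=np.array([.482,.192]);r=np.hypot(*(P[...,:2]-C).transpose(2,0,1))
for n,m,z in(('red',((H<6)|(H>174))&(S>140)&(r>.036)&(r<.058),.07),('green',(H>50)&(H<85)&(S>100)&(r<.066),.065)):
    q=np.argwhere(m&(P[...,2]>.06))[:,::-1];a=ray(c,q,z)[:,:2]-C;print(n,len(q),np.degrees(np.arctan2(*a.mean(0)[::-1])))
w=np.argwhere((P[...,2]>.1)&(P[...,2]<.112)&(r<.06))[:,::-1];print(cv2.minAreaRect((ray(c,w,.107)[:,:2]*1000).astype(np.float32)))
save('w2',im)
E
```

```text
time_s: 6.15
tcp_pos: [0.4837, 0.1921, 0.2529]
orientation: [0.709, 3.053, 0.005]
ft_force: [-0.8, 0.7, -0.6]
finger_gap: 0.0851
finger_force: 0.0
red 158 -87.67911031667583
green 56 -83.65361467157837
((480.4966735839844, 191.02371215820312), (13.873969078063965, 60.31765365600586), 60.411006927490234)
```

View pics/w2.png

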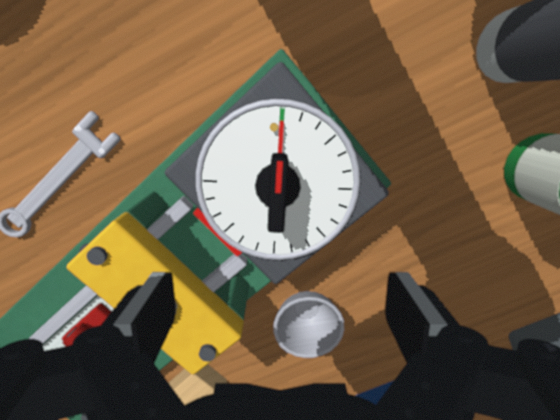

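```bash
python3 -m jog '[[1.1,-4.3,0,0,0,-6,1],[1.1,-4.3,0,0,0,-6,1],[1.1,-4.3,0,0,0,-6,1],[1.1,-4.3,0,0,0,-6,1],[1.1,-4.3,0,0,0,-6,1],[1.1,-4.3,0,0,0,-6,1],[1.1,-4.3,0,0,0,-6,1],[0.7,-4.0,0,0,0,-6.5,1],[0,0,0,0,0,0,1],[0,0,0,0,0,0,1]]'
python3 - <<'E'
from h import *
im,d,c=grab('wrist');P=cloud(c,d);hsv=cv2.cvtColor(im,cv2.COLOR_RGB2HSV);H,S,V=[hsv[...,i].astype(int) for i in range(3)]
m=(H>105)&(H<130)&(S>100)&(P[...,2]>.083)&(P[...,2]<.096)&(np.hypot(P[...,0]-.575,P[...,1]+.149)<.06)
q=np.argwhere(m)[:,::-1];print(len(q),cv2.minAreaRect((ray(c,q,.09)[:,:2]*1000).astype(np.float32)) if len(q) else 0)
save('w3',im)
o=manip.get_obs();print(np.degrees(np.arctan2(*R.from_rotvec(o['orientation']).as_matrix()[[1,0],1])),o['tcp_pos'],o['joint_positions'].round(2))
E
```

```text
time_s: 7.45
tcp_pos: [0.5663, -0.1486, 0.2482]
orientation: [-1.902, -2.497, 0.0]
ft_force: [0.4, 0.2, -0.1]
finger_gap: 0.0852
finger_force: 0.0
908 ((574.4483642578125, -148.24855041503906), (15.046367645263672, 39.90561294555664), 15.430379867553711)
15.439904842612338 [ 0.56633198 -0.14823382  0.24857377] [-0.46  0.45  1.2   0.    1.49 -0.73]
```

View pics/w3.png

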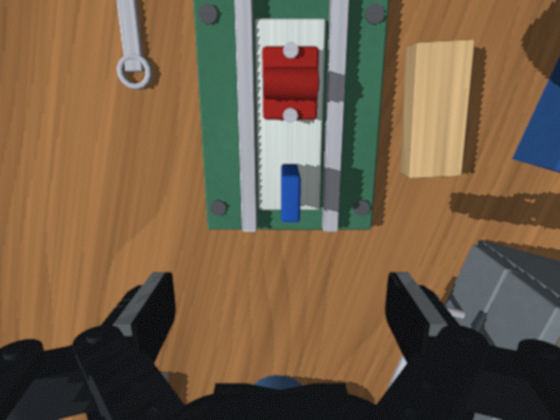

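```bash
python3 -m jog '[[0.8,0,-4,0,0,0,1],[0,0,-5,0,0,0,1],[0,0,-5,0,0,0,1],[0,0,-2.8,0,0,0,1],[0,0,0,0,0,0,0],[0,0,0,0,0,0,-1],[0,0,0,0,0,0,-1],[0,0,0,0,0,0,-1],[0,0,0,0,0,0,-1],[0,0,0,0,0,0,-1]]' 50
```

```text
time_s: 8.75
tcp_pos: [0.5751, -0.1493, 0.0825]
orientation: [1.903, 2.497, 0.001]
ft_force: [-1.5, 0.9, 6.2]
finger_gap: 0.0152
finger_force: 51.0
```

```bash
python3 -m jog '[[-0.26,0.96,0,0,0,0,-1],[-0.4,1.45,0,0,0,0,-1],[-0.4,1.45,0,0,0,0,-1],[-0.4,1.45,0,0,0,0,-1],[-0.4,1.45,0,0,0,0,-1],[-0.4,1.45,0,0,0,0,-1],[-0.4,1.45,0,0,0,0,-1],[-0.26,0.96,0,0,0,0,-1],[0,0,0,0,0,0,-1],[0,0,0,0,0,0,-1]]'
```

```text
time_s: 10.0
tcp_pos: [0.546, -0.0426, 0.0825]
orientation: [1.903, 2.497, 0.002]
ft_force: [0.2, 2.8, 8.3]
finger_gap: 0.0154
finger_force: 51.2
```

```bash
python3 -m jog '[[-0.08,0.29,0,0,0,0,-1],[-0.08,0.29,0,0,0,0,-1],[-0.08,0.29,0,0,0,0,-1],[0,0,0,0,0,0,-1]]';python3 -m jog '[[-0.08,0.29,0,0,0,0,-1],[-0.08,0.29,0,0,0,0,-1],[0,0,0,0,0,0,-1]]'
```

```text
time_s: 10.5
tcp_pos: [0.5441, -0.0351, 0.0825]
orientation: [1.902, 2.495, 0.001]
ft_force: [1.9, -4.3, 5.6]
finger_gap: 0.0152
finger_force: 50.8
time_s: 10.88
tcp_pos: [0.5425, -0.0294, 0.0825]
orientation: [1.902, 2.495, 0.001]
ft_force: [1.6, -5.2, 5.9]
finger_gap: 0.015
finger_force: 50.8
```

```bash
python3 -m jog '[[-0.08,0.29,0,0,0,0,-1],[0,0,0,0,0,0,-1]]'
```

```text
time_s: 11.12
tcp_pos: [0.5417, -0.0265, 0.0826]
orientation: [1.902, 2.495, 0.001]
ft_force: [1.8, -4.1, 6.0]
finger_gap: 0.0153
finger_force: 50.8
```

```bash
for i in 1; do python3 -m jog '[[-0.05,0.19,0,0,0,0,-1],[-0.05,0.19,0,0,0,0,-1],[0,0,0,0,0,0,-1]]' | grep -E "tcp|ft_f"; python3 -m jog '[[-0.05,0.19,0,0,0,0,-1],[0,0,0,0,0,0,-1]]'| grep -E "tcp|ft_f"; done
```

```text
tcp_pos: [0.5411, -0.0238, 0.0825]
ft_force: [2.8, -11.4, 3.9]
tcp_pos: [0.5412, -0.0235, 0.083]
ft_force: [2.8, -19.3, 6.2]
```

```bash
python3 -m jog '[[0.03,-0.1,0,0,0,0,-1],[0,0,0,0,0,0,1],[0,0,0,0,0,0,1],[0,0,0,0,0,0,1],[0,0,0,0,0,0,1],[0,0,3,0,0,0,1],[0,0,5,0,0,0,1],[0,0,5,0,0,0,1],[0,0,4,0,0,0,1],[0,0,0,0,0,0,1],[0,0,0,0,0,0,1]]'
python3 - <<'E'
from h import *
im,d,c=grab('wrist');P=cloud(c,d);hsv=cv2.cvtColor(im,cv2.COLOR_RGB2HSV);H,S,V=[hsv[...,i].astype(int) for i in range(3)]
m=(H>105)&(H<130)&(S>100)&(P[...,2]>.083)&(P[...,2]<.096)&(np.hypot(P[...,0]-.541,P[...,1]+.023)<.06)
q=np.argwhere(m)[:,::-1];print(len(q),cv2.minAreaRect((ray(c,q,.09)[:,:2]*1000).astype(np.float32)) if len(q) else 0)
save('w4',im)
im,d,c=grab('top');save('top2',cv2.resize(im[130:255,180:365],None,fx=4.3,fy=4.3,interpolation=cv2.INTER_CUBIC))
E
```

```text
time_s: 13.12
tcp_pos: [0.539, -0.0207, 0.2503]
orientation: [-1.904, -2.497, 0.001]
ft_force: [-0.3, 0.1, -0.6]
finger_gap: 0.0853
finger_force: 0.0
869 ((540.8663940429688, -22.874656677246094), (14.43545913696289, 40.27561950683594), 15.034317016601562)
```

View pics/w4.png

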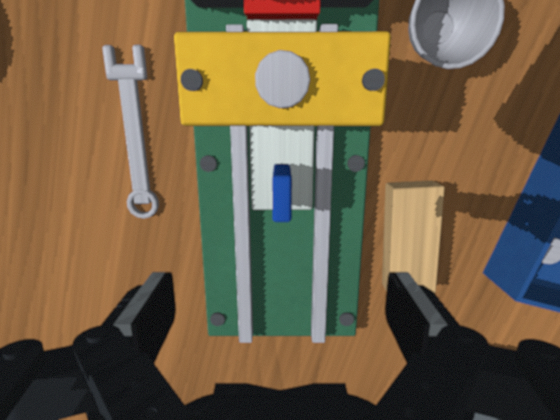

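The sled's white nose comes out beyond the yellow crosshead and meets the red stop at about (282,18). The handle is at (282,193), and the bystanders haven't moved. I'll move forward to check the gap and the pointer.

```bash
python3 -m jog '[[-0.6,2.4,0,0,0,0,1],[-0.6,2.4,0,0,0,0,1],[-0.6,2.4,0,0,0,0,1],[-0.6,2.4,0,0,0,0,1],[0,0,0,0,0,0,1],[0,0,0,0,0,0,1]]' | grep tcp
python3 - <<'E'
from h import *
im,d,c=grab('wrist');save('w5',cv2.resize(im[0:260,130:450],None,fx=2.3,fy=2.3,interpolation=cv2.INTER_CUBIC))
E
```

```text
tcp_pos: [0.5155, 0.0746, 0.2507]
```

View pics/w5.png

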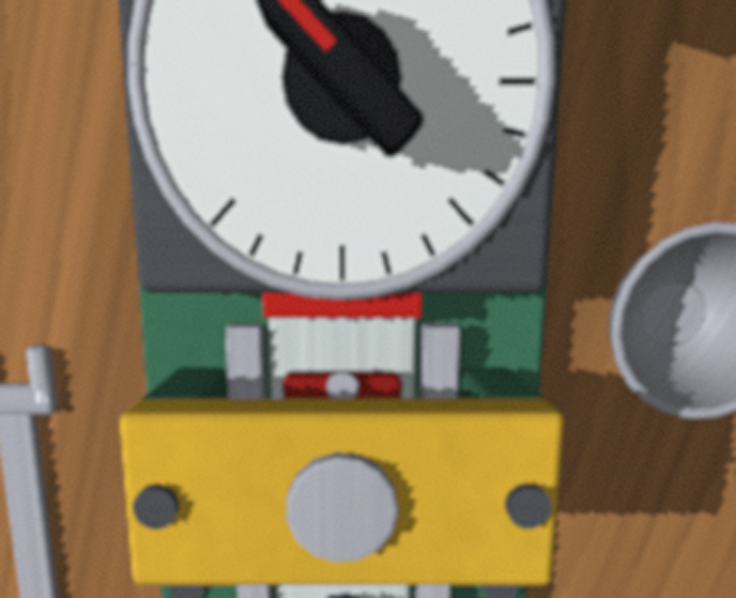

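The nose at (342,318) touches the red stop with no visible gap, and the wing knob still points to the zero mark. The robot is clear of everything, so I'm handing in.

```bash
python3 -c "
from rig import manip;print(manip.finish_job())"
```

```text
the job is handed in; nothing more can be done
None
```

I turned the peak pointer back to its zero stop, slid the sled until its nose rested against the red end stop, and handed the job in after about 14 s of robot time; the last pictures show no gap and the pointer still at zero, but no verdict came back.

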